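# Tap a sharpening stone true on its mounting board

## Task

The cream sharpening stone has been put down askew on its plywood mounting board. Without lifting or gripping it, tap it gently with the fingers on its long sides, first on the side nearest the robot and then on the opposite one, and so on alternately (and on its ends if need be), until it lies square, centred and wholly inside the blue outline, ready to be fixed down. Do not disturb the scrubbing brush, tape roll and screwdriver lying around.

Things in the scene. Friction and masses are not known exactly. Their poses are not given: they have to be found in the camera images.
- stone_mid (a point): centre (half-way up) of the loose cream sharpening stone with its brown wooden base (one piece, 0.6 to 1.05 kg): base 84 (x) x 222 (y) mm, 20 mm high; the cream stone on it 70 x 204 mm, top 45 mm above the board. x points across it, roughly away from the robot (its -x side is the one nearest the robot), y along it to the robot's left, z up
- stone_left (a point): middle of the left end face of the stone's wooden base, 111 mm along +y from the centre and 10 mm above the board. The stone slides on dry friction (a few newtons) and stops when no longer pushed; pushed near one end it turns, the other end swinging back a little. At the start it is turned 0.15 to 0.3 rad anticlockwise from the outline (left end too near the robot), shifted up to 15 mm lengthwise
- mark (a point): centre of the blue outline on the top of the fixed plywood board (170 x 300 mm, 18 mm thick, lying on the bench). The outline is paint only, 96 (x) x 234 (y) mm inside its 3 mm line: 6 mm clear of a centred stone all round. x points across it, roughly away from the robot, y along it to the left, z up. A stone lying true has the x, y and yaw of this point
- brush: wooden scrubbing brush 41 x 156 x 26 mm lying on the bench to the left of the board, origin at the centre of its underside; not to be disturbed
- tape: roll of tape 89 mm across, 24 mm high, lying on the bench beyond the left end of the board, origin at the centre of its underside; not to be disturbed
- driver: red screwdriver 28 x 202 x 31 mm lying on the bench beyond the board, origin at the centre of its underside; not to be disturbed

How it is judged:
By the outcome, as a careful person would: the job done as asked, in the order asked, and still so for the second after the job is handed in, with the robot touching nothing.
It also fails if it takes over 48 s, if anything falls off the work surface, if the arm or the gripper's body presses on something with over 40 N, if the wrist force passes 120 N, or if a joint passes its speed limit or range.

## Robot

A 6-joint arm with a two-finger parallel gripper is mounted at the origin on a cart in front of the work surface, level with it; the furniture and walls round the work are solid. World frame = base frame: x ahead of the robot, y to its left, z up, the work surface at z = 0. Lengths are in mm, angles in rad, forces in N, time in s.
With the tool pointing down it reaches from about 325 to 925 mm from the base axis. Payload 3.1 kg.
Tool frame: the origin (TCP) lies at the very end of the fingers, on their centre line; the grasp point (between the pads) lies 19 mm behind it; y points along the fingers, x is the direction in which the jaws open and shut, and the axes are right-handed (so a half turn about y gives the same grasp; the last joint's range is limited). The gripper opens to 85 mm and grips with 20 to 120 N. Pads are 22 mm wide; open, the fingers measure 114 mm over their backs; the gripper's body (76 mm by 85 mm) begins 54 mm behind the grasp point. The pads swing forward as they close: fully open they stand 13 mm farther back than shut.
Start: joints at [1.122, 0.217, 1.613, -0, 1.311, -0.112], TCP at [206.525, 589.904, 231.3] pointing down, gripper open.
Joint ranges: [-2.75, 2.75], [-0.78, 2.1], [0.31, 2.55], [-1.13, 4.27], [0.13, 2.63], [-2.58, 2.58]. Speed limits (rad/s): [2.79, 2.79, 3.14, 3.14, 3.14, 3.14].

## Interface

Orientations are given as [roll, pitch, yaw] about the fixed x, y, z axes, in that order (R = Rz(yaw) Ry(pitch) Rx(roll)).
In Python, from workcell import arm, cams, spotter gives the robot as it stands.
- The arm moves only by the tool servo_tool, never from a script. Its argument "rows" is a list of rows, each a list of 4 numbers: the shift along the tool's x, y, z each as a share of 0.75 m, from -1 to 1, then the turn about the tool's y as a share of 120 degrees, from -1 to 1. A call has 1 to 20 rows; each row is the pose to reach, as a shift and turn from the pose measured when the call began, along the tool's axes at that moment; what a row does not reach only later rows make up. A row lasts 1/10 s, in which the tool goes at most 50 mm and 8.59 degrees, less where a joint would pass 70% of its speed; a pose out of reach is approached as far as the arm can. A call with a number of a shift or a turn outside -1 to 1 is refused whole. A call with a gripper value outside its range is refused whole. "fingers" is the opening, from 0 (shut) to 1 (fully open), set as the call begins (left out, the last holds). The fingers move at their own pace and stop on an object; "newtons" is the grip in N (left out, the last holds). Time passes only in rows, so rows that repeat a pose let the fingers close. It gives the time, the measured TCP pose, the force and the opening at its end, in the units of the state.
- arm.state(): the state, without advancing time (a new reading comes with each control period).
- cams.grab_frame(name): name is "scene" or "side" or "wrist"; returns (picture, depth): 400x640x3 uint8, red, green, blue; 400x640 float32, mm along the optical axis (not along the pixel's ray), 0 where there is no reading.
- cams.camera_model(name): a dict with "mtx" (3x3 intrinsics, pixels), "R" (3x3) and "t" (3): a world point X has camera coordinates R X + t. Camera axes: x right, y down, z forward; pixel columns grow to the right and rows downward; lengths in mm; the calibration is good to about 2 mm. A picture is of the moment at which its call begins: read the wrist's pose just before it. camera_model takes no time and is no camera call; for the wrist camera it gives the pose at the moment of the call.
- arm.job_done(): hands the job in, once; it reports no verdict.
Trained networks look in the newest picture that a camera, given by its name, has taken for a name from the list of things; names that differ only in an ending like _2 or _b are one class to them, and where a whole thing is asked for, a point or a joint stands for the part that bears it (a point fixed in the world has none). Each returns a list of dicts, best first, with "score" (0 to 1); they miss things now and then, are a little off and sometimes report something else, mostly with a low value. They report only what shows in the picture. A call takes as long as a camera call.
- spotter.trace(name, camera): "mask" (400x640 bool, what is visible of it) and "bbox" ([centre column, centre row, width, height] in pixels, round what is visible of it).
The state is a dict: "clock": time; "joint_pos": joint angles; "joint_vel": joint speeds; "tau": joint torques, N m; "tool_pos": TCP position; "orientation": TCP orientation; "contact_force": force on the tool from outside, world axes, zero at the start; "moment": the same for the moment, N m; "grip_width": opening from 0.0 (shut) to 1.0 (fully open).
Only numpy, scipy, OpenCV 4.12 (cv2) and the standard library are available. Lean on these libraries where they do the work, as an engineer would, in place of code of your own. Each camera call takes 0.05 s, during which the arm holds its last target.

## Working session

There is one attempt and no reset: what is moved stays moved. The work goes in short steps, Python scripts to look and compute and a tool call to move; the robot and the scene stay as the last step left them, time stands still between calls to the robot, and variables do not carry over. Pictures are saved under pics/ and viewed, and the job is handed in when it is done.

Besides the shell and the picture viewer there is one more tool, called after "Emit:" as name(argument=value, ...) on one line, values as JSON. servo_tool: Moves the arm, as the interface text tells. Its arguments: {"type":"object","properties":{"rows":{"type":"array","items":{"type":"array","items":{"type":"number"}}},"fingers":{"type":"number"},"newtons":{"type":"number"}},"required":["rows"]}

```bash
ls; mkdir -p pics
python3 - <<'E'
from workcell import arm,cams,spotter
import cv2,json
s=arm.state();print(s)
for n in ["scene","side"]:
    p,d=cams.grab_frame(n);cv2.imwrite(f"pics/{n}0.png",p[:,:,::-1])
    c=cams.camera_model(n);print(n,c)
E
```

```text
pics
{'clock': 0.0, 'joint_pos': array([ 1.12181790e+00,  2.17771808e-01,  1.61494919e+00,  3.83291970e-05,
        1.31131415e+00, -1.12197265e-01]), 'joint_vel': array([-0.00105405,  0.00018857, -0.00046127, -0.00078342, -0.00165345,
        0.00064315]), 'tau': array([ 8.45224404e-04, -3.96835113e+01, -3.03860378e+01,  1.28276079e-04,
        9.58488003e-03, -1.86879402e-05]), 'tool_pos': array([206.13672712, 589.15030013, 229.94947503]), 'orientation': array([-1.57048607,  0.002423  ,  1.23400566]), 'contact_force': array([0.11499562, 0.62088192, 0.54916801]), 'moment': array([0.02767298, 0.00921977, 0.02735686]), 'grip_width': 0.9964899053213698}
scene {'mtx': array([[389.87836842,   0.        , 323.20810717],
       [  0.        , 389.87836842, 200.50702716],
       [  0.        ,   0.        ,   1.        ]]), 'R': array([[-0.53294486, -0.84613431, -0.00514888],
       [-0.38785579,  0.24969336, -0.88725482],
       [ 0.75202238, -0.47086087, -0.46125088]]), 't': array([344.92761233, 265.67994027, 474.08543492])}
side {'mtx': array([[398.57875745,   0.        , 324.01761205],
       [  0.        , 398.57875745, 194.95115447],
       [  0.        ,   0.        ,   1.        ]]), 'R': array([[-0.50872029,  0.86092578, -0.00323632],
       [ 0.39791472,  0.23179065, -0.88765814],
       [-0.76345762, -0.45285749, -0.46049164]]), 't': array([ 268.18189706, -172.22226401, 1330.22650256])}
```

View pics/scene0.png

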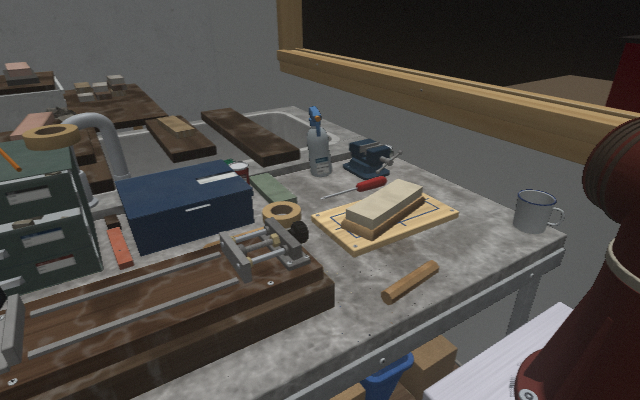

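View pics/side0.png

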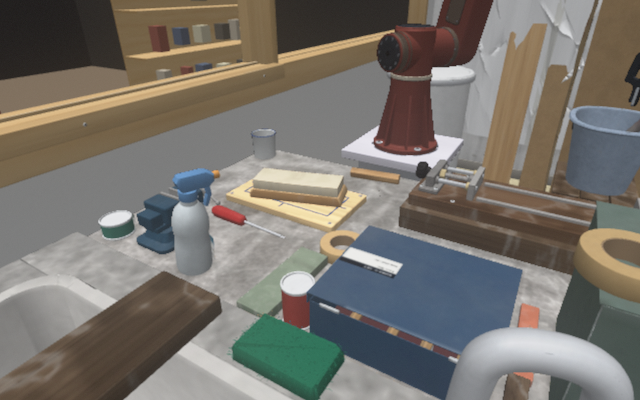

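```bash
cat > h.py <<'E'
from workcell import arm,cams,spotter
import numpy as np,cv2
def cloud(n):
    c=cams.camera_model(n);p,d=cams.grab_frame(n)
    v,u=np.mgrid[0:400,0:640];K=c["mtx"]
    X=np.stack([(u-K[0,2])/K[0,0]*d,(v-K[1,2])/K[1,1]*d,d],-1)
    W=(X-c["t"])@c["R"]
    W[d==0]=np.nan
    return p,d,W,c
def proj(c,X):
    X=np.atleast_2d(X)@c["R"].T+c["t"];q=X@c["mtx"].T
    return q[:,:2]/q[:,2:]
E
python3 - <<'E'
from h import *
for n in ["scene","side","wrist"]:
    p,d,W,c=cloud(n)
    cv2.imwrite(f"pics/{n}1.png",p[:,:,::-1])
    if n=="wrist": print(c)
    for k in ["stone_mid","mark","brush","tape","driver"]:
        r=spotter.trace(k,n)
        for q in r[:2]:
            w=W[q["mask"]];w=w[~np.isnan(w[:,0])]
            if len(w)<5: continue
            print(n,k,round(q["score"],2),np.round(q["bbox"]),len(w),np.round(np.median(w,0)),np.round(np.percentile(w,[3,97],axis=0)).tolist())
            if k=="stone_mid":
                t=w[abs(w[:,2]-63)<5]
                if len(t)>10: print(cv2.minAreaRect(t[:,:2].astype(np.float32)))
E
```

```text
scene stone_mid 0.75 [383. 212.  83.  57.] 2881 [488. -47.  59.] [[447.0, -174.0, 23.0], [546.0, 30.0, 64.0]]
((508.9914245605469, -78.76873016357422), (72.1337661743164, 205.6940155029297), 15.864546775817871)
scene mark 0.66 [385. 226. 150.  65.] 3129 [459. -28.  18.] [[430.0, -227.0, 3.0], [593.0, 64.0, 20.0]]
scene tape 0.89 [283. 215.  37.  25.] 746 [648. 112.  24.] [[603.0, 77.0, 2.0], [691.0, 156.0, 26.0]]
scene driver 0.85 [356. 186.  61.  23.] 287 [ 658. -153.   19.] [[651.0, -198.0, 3.0], [672.0, -111.0, 27.0]]
side stone_mid 0.95 [299. 187.  98.  37.] 2739 [533. -62.  54.] [[467.0, -165.0, 23.0], [575.0, 28.0, 65.0]]
((512.3167724609375, -78.64409637451172), (75.2635498046875, 206.37594604492188), 17.645221710205078)
side tape 0.81 [339. 245.  43.  37.] 764 [645. 101.  24.] [[610.0, 75.0, 2.0], [694.0, 128.0, 26.0]]
{'mtx': array([[331.28060283,   0.        , 317.61089812],
       [  0.        , 331.28060283, 200.98736956],
       [  0.        ,   0.        ,   1.        ]]), 'R': array([[ 3.30577882e-01,  9.43778715e-01,  4.11256424e-05],
       [ 9.05641878e-01, -3.17231933e-01,  2.81383528e-01],
       [ 2.65576831e-01, -9.29819255e-02, -9.59595388e-01]]), 't': array([-625.0445692 ,  -37.61982081,  379.30817251])}
```

View pics/wrist1.png

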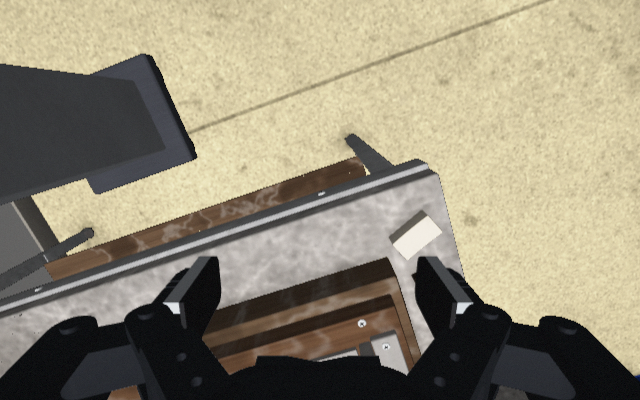

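Run:
```python
from h import *
c=cams.camera_model("wrist");s=arm.state()
C=-c["R"].T@c["t"];print("cam",C,"tcp",s["tool_pos"],s["clock"])
pts=[]
for n in ["scene","side"]:
    p,d,W,cc=cloud(n)
    m=(abs(W[...,2]-18)<3.5)&(W[...,0]>380)&(W[...,0]<640)&(W[...,1]>-280)&(W[...,1]<110)
    m=cv2.morphologyEx(m.astype(np.uint8),cv2.MORPH_OPEN,np.ones((3,3)))>0
    w=W[m];print(n,len(w),cv2.minAreaRect(w[:,:2].astype(np.float32)),np.median(w[:,2]))
    pts.append(w)
    m2=(W[...,2]>5)&(W[...,2]<45)&(W[...,0]>350)&(W[...,0]<620)&(W[...,1]>60)&(W[...,1]<320)
    w=W[m2]
    if len(w): print("left things",len(w),np.percentile(w,[2,50,98],axis=0).round().tolist())
w=np.vstack(pts);print(cv2.minAreaRect(w[:,:2].astype(np.float32)))
r=spotter.trace("brush","scene");print([(q["score"],q["bbox"]) for q in r])
```

```text
cam [139.95659529 613.22984881 374.55612609] tcp [206.53618755 589.90529626 231.30949556] 1.0
scene 2445 ((514.1625366210938, -84.59968566894531), (302.4080505371094, 171.5035400390625), 88.79476928710938) 18.55567778920493
left things 658 [[434.0, 61.0, 6.0], [592.0, 86.0, 18.0], [617.0, 301.0, 28.0]]
side 2066 ((520.4470825195312, -84.68220520019531), (169.3993377685547, 302.9454345703125), 0.49089792370796204) 19.082752755606343
left things 1419 [[457.0, 62.0, 7.0], [515.0, 230.0, 24.0], [616.0, 317.0, 44.0]]
((516.81884765625, -84.81222534179688), (302.1302185058594, 176.02926635742188), 89.40341186523438)
[(0.46, [232.8, 236.1, 62.3, 22.9])]
```

Emit:
servo_tool(rows=[[-0.72,0,-0.666,-0.161],[-0.72,0,-0.666,-0.161],[-0.72,0,-0.666,-0.161],[-0.72,0,-0.666,-0.161],[-0.72,0,-0.666,-0.161],[-0.72,0,-0.666,-0.161],[-0.72,0,-0.666,-0.161],[-0.72,0,-0.666,-0.161],[-0.72,0,-0.666,-0.161],[-0.72,0,-0.666,-0.161],[-0.72,0,-0.666,-0.161],[-0.72,0,-0.666,-0.161],[-0.72,0,-0.666,-0.161],[-0.72,0,-0.666,-0.161],[-0.72,0,-0.666,-0.161],[-0.72,0,-0.666,-0.161],[-0.72,0,-0.666,-0.161],[-0.72,0,-0.666,-0.161],[-0.72,0,-0.666,-0.161]], fingers=0)

```text
clock: 3.05
tool_pos: [499.0, -83.5, 231.2]
orientation: [-1.571, -0.0, 1.573]
contact_force: [0.1, -0.6, -1.1]
grip_width: 0.005
```

Run:
```python
from h import *
p,d,W,c=cloud("wrist");cv2.imwrite("pics/wrist2.png",p[:,:,::-1])
np.savez("w2.npz",p=p,W=W,**{k:c[k] for k in c})
for k in ["stone_mid","mark"]:
    for q in spotter.trace(k,"wrist")[:1]: print(k,q["score"],q["bbox"])
for nm,lo,hi in [("board",15,21),("base",35,41),("stone",60,66)]:
    m=(W[...,2]>lo)&(W[...,2]<hi)&(W[...,0]>380)&(W[...,0]<640)&(W[...,1]>-280)&(W[...,1]<100)
    m=cv2.morphologyEx(m.astype(np.uint8),cv2.MORPH_OPEN,np.ones((3,3)))>0
    w=W[m];print(nm,len(w),np.median(w[:,2]),cv2.minAreaRect(w[:,:2].astype(np.float32)))
```

```text
stone_mid 0.69 [320.6, 184.7, 221.4, 139.7]
mark 0.76 [316.9, 182.4, 282.1, 154.2]
board 22396 18.504298247880616 ((534.8003540039062, -68.99044799804688), (334.00714111328125, 204.71153259277344), 89.46212768554688)
base 1058 38.15482970467103 ((476.4588317871094, -91.15098571777344), (5.679288864135742, 213.4552764892578), 16.509531021118164)
stone 14548 62.86945101940843 ((512.0222778320312, -80.16090393066406), (70.40586853027344, 205.15846252441406), 16.66650390625)
```

View pics/wrist2.png

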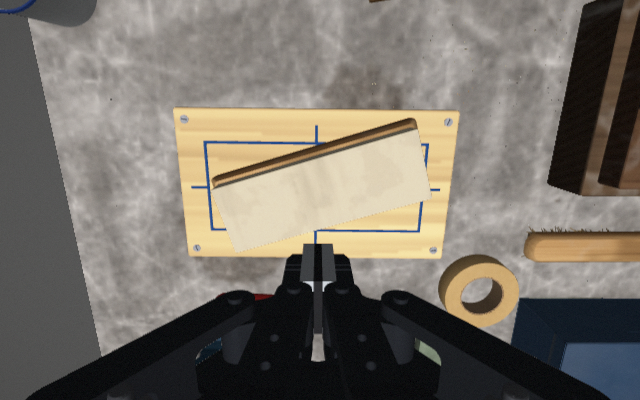

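```bash
cat >> h.py <<'E'
from scipy.optimize import least_squares
def planeXY(c,uv,z):
    K=c["mtx"];r=np.column_stack([(uv[:,0]-K[0,2])/K[0,0],(uv[:,1]-K[1,2])/K[1,1],np.ones(len(uv))])@c["R"]
    C=-c["R"].T@c["t"]
    return (C+r*((z-C[2])/r[:,2])[:,None])[:,:2]
def markfit(p,c,W,x0=(517,-85,0),show=None):
    h=cv2.cvtColor(p,cv2.COLOR_RGB2HSV)
    m=(h[...,0]>100)&(h[...,0]<125)&(h[...,1]>110)&(h[...,2]>40)
    v,u=np.nonzero(m);q=planeXY(c,np.column_stack([u,v]).astype(float),18.)
    x=np.array(x0,float);hx,hy=49.5,118.5
    for tol in (12,6,4,3):
        def loc(x): 
            ca,sa=np.cos(x[2]),np.sin(x[2]);e=q-x[:2]
            return np.column_stack([e[:,0]*ca+e[:,1]*sa,-e[:,0]*sa+e[:,1]*ca])
        def sd(l):
            a=np.abs(l)-[hx,hy]
            return np.where(a.max(1)>0,np.hypot(*np.maximum(a,0).T),a.max(1))
        k=abs(sd(loc(x)))<tol
        def f(x):
            return sd(loc(x))[k]
        x=least_squares(f,x,loss="soft_l1").x
    l=loc(x)[k]
    n=[int(((abs(l[:,i]-s*[hx,hy][i])<3)).sum()) for i in (0,1) for s in(-1,1)]
    return x,k.sum(),np.sqrt(np.mean(f(x)**2)),n
def stonefit(W,b=(380,640,-280,100)):
    m=(W[...,2]>59)&(W[...,2]<67)&(W[...,0]>b[0])&(W[...,0]<b[1])&(W[...,1]>b[2])&(W[...,1]<b[3])
    n,lab,st,_=cv2.connectedComponentsWithStats(m.astype(np.uint8))
    i=1+np.argmax(st[1:,4]);m=lab==i
    w=W[m][:,:2];hs=np.array([35,102.])
    (cx,cy),(a,bb),ang=cv2.minAreaRect(w.astype(np.float32))
    yaw=np.deg2rad(ang if a<bb else ang-90)
    yaw=(yaw+np.pi/2)%np.pi-np.pi/2
    return cx,cy,yaw,min(a,bb),max(a,bb),m.sum()
def measure(name,M=None):
    s=arm.state();p,d,W,c=cloud("wrist");cv2.imwrite(f"pics/{name}.png",p[:,:,::-1])
    mk=markfit(p,c,W);st=stonefit(W)
    print("clk",s["clock"],"tcp",s["tool_pos"].round(1),"mark",mk[0].round(4),mk[1:]);print("stone",np.round(st,4))
    report(st,mk[0] if M is None else M)
def report(st,x):
    e=np.array(st[:2])-x[:2];ca,sa=np.cos(x[2]),np.sin(x[2])
    print("rel dx %.1f dy %.1f dyaw %.4f"%(e[0]*ca+e[1]*sa,-e[0]*sa+e[1]*ca,st[2]-x[2]))
    ca,sa=np.cos(st[2]),np.sin(st[2])
    for n,l in [("left near",(-42,111)),("left far",(42,111)),("right near",(-42,-111)),("right far",(42,-111)),("near L90",(-42,90)),("far R90",(42,-90))]:
        print(n,np.round([st[0]+l[0]*ca-l[1]*sa,st[1]+l[0]*sa+l[1]*ca],1),end="; ")
    print()
E
python3 - <<'E'
from h import *
z=np.load("w2.npz");c={k:z[k] for k in("mtx","R","t")}
mk=markfit(z["p"],c,z["W"]);print(mk);st=stonefit(z["W"]);print(st);report(st,mk[0])
E
```

```text
(array([ 5.18014215e+02, -8.62108512e+01, -1.04398944e-02]), np.int64(629), np.float64(0.6506213217760918), [219, 161, 183, 109])
(511.9815673828125, -80.17352294921875, np.float64(0.2907734486157483), 70.49443054199219, 205.1607208251953, np.int64(14614))
rel dx -6.1 dy 6.0 dyaw 0.3012
left near [439.9  14.1]; left far [520.4  38.2]; right near [ 503.6 -198.6]; right far [ 584.  -174.5]; near L90 [445.9  -6. ]; far R90 [ 578.  -154.4];
```

Emit:
servo_tool(rows=[[0.053,0,0.058,0],[0.106,0.05,0.116,0],[0.106,0.1,0.116,0],[0.106,0.16,0.116,0],[0.106,0.21,0.116,0],[0.106,0.25,0.116,0],[0.106,0.27,0.116,0],[0.106,0.273,0.116,0],[0.106,0.273,0.116,0]])

```text
clock: 4.1
tool_pos: [412.1, -4.2, 26.7]
orientation: [-1.571, -0.0, 1.574]
contact_force: [-0.0, 0.0, 0.2]
grip_width: 0.0
```

Run:
```python
from h import *
measure("w3",np.array([518.0,-86.2,-.0104]))
```

```text
clk 4.1 tcp [412.1  -4.2  26.7] mark [ 5.186396e+02 -5.977550e+01 -7.900000e-03] (np.int64(484), np.float64(0.7295912369991348), [484, 0, 26, 0])
stone [411.5188  -2.225   -1.3322  12.6379  23.8614 819.    ]
rel dx -107.3 dy 82.9 dyaw -1.3218
left near [509.4  64.8]; left far [529.3 -16.8]; right near [293.7  12.3]; right far [313.6 -69.3]; near L90 [489.   59.9]; far R90 [334.  -64.3];
```

View pics/w3.png

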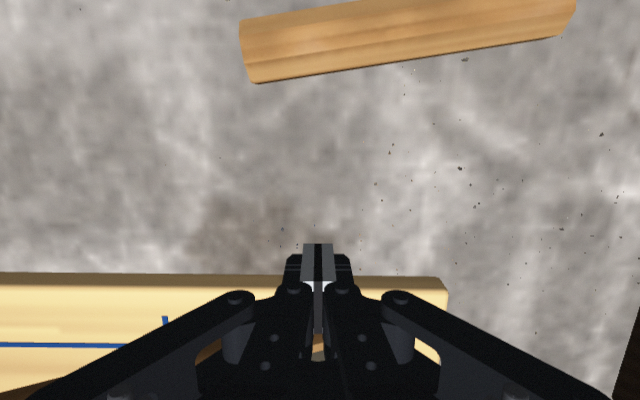

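Emit:
servo_tool(rows=[[0,0,-0.01,0],[0,0,-0.018,0],[0,0,-0.022,0],[0,0,-0.026,0],[0,0,-0.03,0],[0,0,-0.034,0],[0,0,-0.038,0],[0,0,-0.042,0],[0,0,-0.044,0]])

```text
clock: 5.05
tool_pos: [446.1, -4.2, 27.3]
orientation: [-1.572, 0.0, 1.573]
contact_force: [-2.2, 0.3, -1.8]
grip_width: 0.004
```

Emit:
servo_tool(rows=[[0,0,0.014,0],[0,-0.04,0.016,0],[0,-0.1,0.016,0],[-0.03,-0.16,0,0],[-0.07,-0.22,-0.03,0],[-0.108,-0.272,-0.072,0],[-0.108,-0.272,-0.072,0],[-0.108,-0.272,-0.072,0]])

```text
clock: 5.85
tool_pos: [503.5, -87.3, 235.5]
orientation: [-1.582, 0.003, 1.571]
contact_force: [-0.5, 0.3, 0.5]
grip_width: -0.001
```

Run:
```python
from h import *
measure("w4",np.array([518.0,-86.2,-.0104]))
```

```text
clk 5.85 tcp [503.5 -87.3 235.5] mark [ 5.179947e+02 -8.621190e+01 -1.020000e-02] (np.int64(636), np.float64(0.6233666500704629), [267, 132, 173, 104])
stone [ 5.183302e+02 -8.179020e+01  2.120000e-01  7.035600e+01  2.055418e+02
  1.422300e+04]
rel dx 0.3 dy 4.4 dyaw 0.2224
left near [453.9  17.9]; left far [536.   35.6]; right near [ 500.6 -199.1]; right far [ 582.7 -181.5]; near L90 [458.3  -2.6]; far R90 [ 578.3 -160.9];
```

Emit:
servo_tool(rows=[[-0.04,0.02,-0.06,0],[-0.08,0.06,-0.11,0],[-0.097,0.12,-0.137,0],[-0.097,0.18,-0.137,0],[-0.097,0.235,-0.137,0],[-0.097,0.265,-0.137,0],[-0.097,0.277,-0.137,0],[-0.097,0.277,-0.137,0],[-0.097,0.277,-0.137,0]])

```text
clock: 6.8
tool_pos: [605.6, -158.5, 26.8]
orientation: [-1.578, 0.002, 1.573]
contact_force: [0.8, -0.6, 0.4]
grip_width: -0.001
```

Emit:
servo_tool(rows=[[0,0,0.008,0],[0,0,0.015,0],[0,0,0.019,0],[0,0,0.023,0],[0,0,0.027,0],[0,0,0.031,0],[0,0,0.034,0],[0,0,0.036,0],[0,0,0.036,0]])

```text
clock: 7.7
tool_pos: [579.0, -158.8, 27.0]
orientation: [-1.579, 0.002, 1.572]
contact_force: [3.9, -1.7, 2.1]
grip_width: 0.001
```

Emit:
servo_tool(rows=[[0,0,0.02,0],[0,-0.04,0.016,0],[0,-0.1,0.016,0],[0.04,-0.16,0.05,0],[0.07,-0.22,0.08,0],[0.1,-0.272,0.137,0],[0.1,-0.272,0.137,0],[0.1,-0.272,0.137,0],[0.1,-0.272,0.137,0]])

```text
clock: 8.6
tool_pos: [473.5, -83.2, 229.0]
orientation: [-1.577, 0.002, 1.573]
contact_force: [-0.3, 0.2, -0.6]
grip_width: 0.002
```

Run:
```python
from h import *
measure("w5",np.array([518.0,-86.2,-.0104]))
```

```text
clk 8.6 tcp [473.5 -83.2 229. ] mark [ 5.181814e+02 -8.638340e+01 -1.030000e-02] (np.int64(429), np.float64(0.577149409808721), [33, 231, 169, 21])
stone [ 5.033815e+02 -7.646900e+01  2.390000e-02  7.040700e+01  2.051528e+02
  1.418900e+04]
rel dx -14.7 dy 9.6 dyaw 0.0343
left near [458.7  33.5]; left far [542.7  35.5]; right near [ 464.  -188.4]; right far [ 548.  -186.4]; near L90 [459.2  12.5]; far R90 [ 547.5 -165.4];
```

Emit:
servo_tool(rows=[[0.02,0.02,0.051,0],[0.027,0.06,0.051,0],[0.027,0.12,0.051,0],[0.027,0.18,0.051,0],[0.027,0.23,0.051,0],[0.027,0.258,0.051,0],[0.027,0.268,0.051,0],[0.027,0.268,0.051,0],[0.027,0.268,0.051,0]])

```text
clock: 9.55
tool_pos: [436.8, -63.8, 27.4]
orientation: [-1.576, 0.001, 1.572]
contact_force: [1.1, 0.4, -0.1]
grip_width: -0.003
```

```bash
echo
```

```text
(no output)
```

View pics/w5.png

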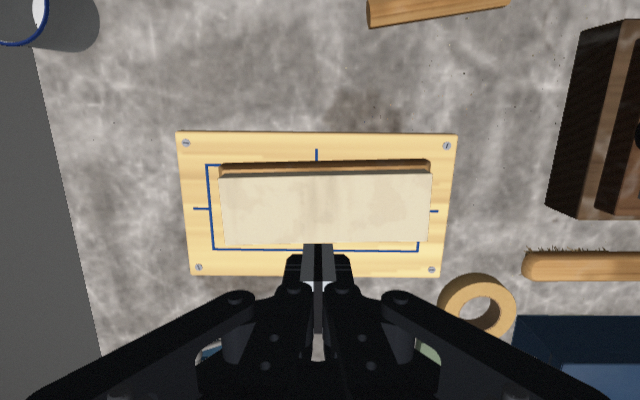

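Emit:
servo_tool(rows=[[0,0,-0.007,0],[0,0,-0.013,0],[0,0,-0.017,0],[0,0,-0.021,0],[0,0,-0.025,0],[0,0,-0.029,0],[0,0,-0.033,0],[0,0,-0.036,0],[0,0,-0.038,0],[0,0,-0.038,0]])

```text
clock: 10.55
tool_pos: [463.5, -63.1, 27.1]
orientation: [-1.571, 0.0, 1.573]
contact_force: [-5.5, 0.5, 1.9]
grip_width: -0.002
```

Emit:
servo_tool(rows=[[0,0,0.012,0],[0,-0.02,0.026,0],[0,-0.07,0.026,0],[0,-0.13,0.02,0],[-0.01,-0.19,0,0],[-0.028,-0.25,-0.03,0],[-0.028,-0.272,-0.04,0],[-0.028,-0.272,-0.04,0],[-0.028,-0.272,-0.04,0]])

```text
clock: 11.45
tool_pos: [492.9, -83.9, 230.6]
orientation: [-1.571, 0.0, 1.573]
contact_force: [-0.9, 0.2, -0.6]
grip_width: -0.004
```

Run:
```python
from h import *
measure("w6",np.array([518.0,-86.2,-.0104]))
```

```text
clk 11.45 tcp [492.9 -83.9 230.6] mark [ 5.17898e+02 -8.63995e+01 -9.10000e-03] (np.int64(573), np.float64(0.604650079837071), [387, 15, 182, 19])
stone [ 5.167878e+02 -7.728720e+01 -4.600000e-03  7.070860e+01  2.049877e+02
  1.427700e+04]
rel dx -1.3 dy 8.9 dyaw 0.0058
left near [475.3  33.9]; left far [559.3  33.5]; right near [ 474.3 -188.1]; right far [ 558.3 -188.5]; near L90 [475.2  12.9]; far R90 [ 558.4 -167.5];
```

Emit:
servo_tool(rows=[[-0.05,0.0,-0.06,0],[-0.09,0.04,-0.11,0],[-0.105,0.1,-0.12,0],[-0.105,0.16,-0.12,0],[-0.105,0.22,-0.12,0],[-0.105,0.255,-0.12,0],[-0.105,0.27,-0.12,0],[-0.105,0.271,-0.12,0],[-0.105,0.271,-0.12,0],[-0.105,0.271,-0.12,0]])

```text
clock: 12.5
tool_pos: [583.2, -162.5, 28.0]
orientation: [-1.572, 0.001, 1.573]
contact_force: [0.4, -0.4, -0.6]
grip_width: 0.007
```

Emit:
servo_tool(rows=[[0,0,0.006,0],[0,0,0.011,0],[0,0,0.015,0],[0,0,0.018,0],[0,0,0.021,0],[0,0,0.022,0],[0,0,0.022,0]])

```text
clock: 13.2
tool_pos: [567.4, -162.9, 28.3]
orientation: [-1.574, 0.001, 1.573]
contact_force: [2.3, -0.6, 0.4]
grip_width: -0.005
```

Emit:
servo_tool(rows=[[0,0,-0.012,0],[0,-0.02,-0.024,0],[0,-0.07,-0.024,0],[0,-0.13,-0.02,0],[0.04,-0.19,0.03,0],[0.08,-0.25,0.08,0],[0.105,-0.272,0.1,0],[0.105,-0.272,0.1,0],[0.105,-0.272,0.1,0]])

```text
clock: 14.1
tool_pos: [492.2, -83.5, 233.7]
orientation: [-1.577, 0.003, 1.574]
contact_force: [0.4, 0.5, -0.0]
grip_width: 0.001
```

Run:
```python
from h import *
measure("w7",np.array([518.0,-86.2,-.0104]))
```

```text
clk 14.1 tcp [492.2 -83.5 233.7] mark [ 5.178987e+02 -8.639080e+01 -9.600000e-03] (np.int64(545), np.float64(0.5681959488505108), [368, 15, 175, 18])
stone [ 5.159437e+02 -7.703200e+01 -1.470000e-02  7.032260e+01  2.051369e+02
  1.402100e+04]
rel dx -2.2 dy 9.1 dyaw -0.0043
left near [475.6  34.6]; left far [559.6  33.3]; right near [ 472.3 -187.4]; right far [ 556.3 -188.6]; near L90 [475.3  13.6]; far R90 [ 556.6 -167.6];
```

Run:
```python
import numpy as np
W=np.load("w2.npz")["W"];w=W.reshape(-1,3)-[499,-83.5,231.2];w=w[(w[:,2]>-10)&(abs(w[:,1])<130)]
for a in range(-10,110,8):
    q=w[(w[:,2]>=a)&(w[:,2]<a+8)]
    if len(q)>5: print(a,len(q),np.percentile(q[:,0],[2,98]).round(),np.percentile(q[:,1],[1,99]).round())
```

```text
-2 40 [-10. -10.] [-7.  6.]
6 404 [-11.  -6.] [-13.  12.]
14 557 [-11.  -6.] [-14.  13.]
22 656 [-11.  -6.] [-14.  13.]
30 654 [-11.  10.] [-13.  13.]
38 1068 [-13.   9.] [-23.  21.]
46 3394 [-13.   9.] [-34.  33.]
54 6341 [-12.   9.] [-39.  38.]
62 4936 [-16.   9.] [-46.  45.]
70 9444 [-17.   5.] [-52.  51.]
78 10340 [-17.  -4.] [-58.  57.]
86 5531 [-18. -10.] [-60.  59.]
94 699 [-20. -18.] [-19.  18.]
```

Emit:
servo_tool(rows=[[0.06,0.0,-0.015,0.006],[0.12,0.02,-0.032,0.006],[0.17,0.06,-0.032,0.006],[0.191,0.12,-0.032,0.006],[0.191,0.18,-0.032,0.006],[0.191,0.235,-0.032,0.006],[0.191,0.265,-0.032,0.006],[0.191,0.274,-0.032,0.006],[0.191,0.274,-0.032,0.006],[0.191,0.274,-0.032,0.006]])

```text
clock: 15.15
tool_pos: [517.6, 58.5, 26.9]
orientation: [-1.576, 0.002, 1.561]
contact_force: [0.2, -0.5, 0.7]
grip_width: 0.002
```

Emit:
servo_tool(rows=[[-0.006,0,0,0],[-0.011,0,0,0],[-0.015,0,0,0],[-0.018,0,0,0],[-0.021,0,0,0],[-0.024,0,0,0],[-0.026,0,0,0],[-0.027,0,0,0],[-0.027,0,0,0]])

```text
clock: 16.05
tool_pos: [518.4, 39.4, 28.1]
orientation: [-1.578, -0.0, 1.559]
contact_force: [0.6, 5.4, 2.8]
grip_width: -0.002
```

Emit:
servo_tool(rows=[[0.012,0,0,0],[0.024,-0.02,0,0],[0.024,-0.07,0,0],[0,-0.13,0,0],[-0.06,-0.19,0.01,0],[-0.12,-0.25,0.02,0],[-0.16,-0.272,0.03,0],[-0.16,-0.272,0.03,0],[-0.16,-0.272,0.03,0]])

```text
clock: 16.95
tool_pos: [493.8, -81.8, 233.7]
orientation: [-1.582, 0.001, 1.557]
contact_force: [-0.6, -0.2, 0.3]
grip_width: -0.0
```

Run:
```python
from h import *
measure("w8",np.array([518.0,-86.2,-.0104]))
```

```text
clk 16.95 tcp [493.8 -81.8 233.7] mark [ 5.179172e+02 -8.602610e+01 -9.500000e-03] (np.int64(627), np.float64(0.6723484960243454), [359, 11, 173, 112])
stone [ 5.159183e+02 -8.442890e+01 -1.340000e-02  7.083280e+01  2.052007e+02
  1.411900e+04]
rel dx -2.1 dy 1.7 dyaw -0.0030
left near [475.4  27.1]; left far [559.4  26. ]; right near [ 472.4 -194.9]; right far [ 556.4 -196. ]; near L90 [475.1   6.1]; far R90 [ 556.7 -175. ];
```

Emit:
servo_tool(rows=[[-0.018,0.0,0.04,0],[-0.018,0.03,0.065,0],[-0.018,0.09,0.066,0],[-0.018,0.15,0.066,0],[-0.018,0.21,0.066,0],[-0.018,0.25,0.066,0],[-0.018,0.27,0.066,0],[-0.018,0.274,0.066,0],[-0.018,0.274,0.066,0],[-0.018,0.274,0.066,0]])

```text
clock: 18.0
tool_pos: [445.3, -92.6, 26.3]
orientation: [-1.579, -0.001, 1.559]
contact_force: [1.2, 0.3, 1.1]
grip_width: -0.003
```

Emit:
servo_tool(rows=[[0,0,-0.008,0],[0,0,-0.014,0],[0,0,-0.018,0],[0,0,-0.021,0],[0,0,-0.024,0],[0,0,-0.026,0],[0,0,-0.028,0],[0,0,-0.028,0],[0,0,-0.028,0]])

```text
clock: 18.9
tool_pos: [463.9, -92.4, 25.7]
orientation: [-1.574, -0.002, 1.559]
contact_force: [-5.3, -1.2, 3.5]
grip_width: 0.0
```

Emit:
servo_tool(rows=[[0,0,0.012,0],[0,-0.02,0.024,0],[0,-0.07,0.024,0],[0,-0.13,0.02,0],[0.01,-0.19,0,0],[0.01,-0.25,-0.03,0],[0.01,-0.272,-0.04,0],[0.01,-0.272,-0.04,0],[0.01,-0.272,-0.04,0],[0.01,-0.272,-0.04,0]])

```text
clock: 19.9
tool_pos: [491.3, -85.0, 227.0]
orientation: [-1.569, -0.003, 1.559]
contact_force: [0.6, 0.2, 0.1]
grip_width: -0.0
```

Run:
```python
from h import *
measure("w9",np.array([518.0,-86.2,-.0104]))
```

```text
clk 19.9 tcp [491.3 -85.  227. ] mark [ 5.17947e+02 -8.63179e+01 -8.20000e-03] (np.int64(563), np.float64(0.6027495733963265), [352, 8, 179, 58])
stone [ 5.168846e+02 -8.433130e+01 -4.000000e-03  7.095850e+01  2.051376e+02
  1.448200e+04]
rel dx -1.1 dy 1.9 dyaw 0.0064
left near [475.3  26.8]; left far [559.3  26.5]; right near [ 474.4 -195.2]; right far [ 558.4 -195.5]; near L90 [475.2   5.8]; far R90 [ 558.5 -174.5];
```

View pics/w9.png

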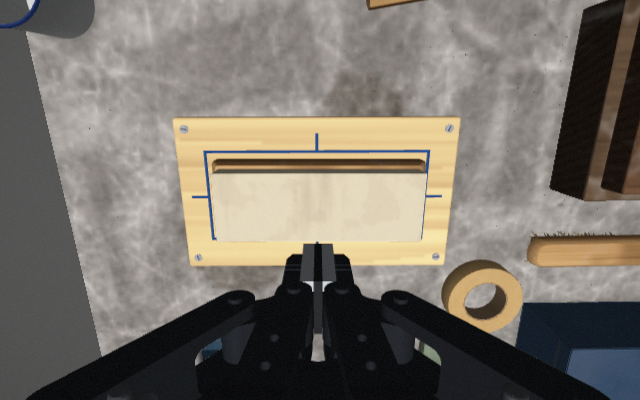

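Emit:
servo_tool(rows=[[-0.05,0.0,-0.06,0],[-0.1,0.03,-0.115,0],[-0.112,0.09,-0.124,0],[-0.112,0.15,-0.124,0],[-0.112,0.21,-0.124,0],[-0.112,0.25,-0.124,0],[-0.112,0.264,-0.124,0],[-0.112,0.266,-0.124,0],[-0.112,0.266,-0.124,0],[-0.112,0.266,-0.124,0]])

```text
clock: 20.95
tool_pos: [584.9, -170.3, 29.5]
orientation: [-1.573, -0.001, 1.559]
contact_force: [-0.3, -0.1, 0.0]
grip_width: -0.002
```

Emit:
servo_tool(rows=[[0,0.002,0.007,0],[0,0.003,0.013,0],[0,0.003,0.017,0],[0,0.003,0.02,0],[0,0.003,0.022,0],[0,0.003,0.0233,0],[0,0.003,0.0233,0]])

```text
clock: 21.65
tool_pos: [568.0, -170.3, 27.5]
orientation: [-1.575, -0.001, 1.559]
contact_force: [2.0, -0.1, -0.1]
grip_width: -0.002
```

Emit:
servo_tool(rows=[[0,0,-0.012,0],[0,-0.02,-0.024,0],[0,-0.07,-0.024,0],[0,-0.13,-0.02,0],[0.04,-0.19,0.03,0],[0.08,-0.25,0.08,0],[0.112,-0.272,0.1,0],[0.112,-0.272,0.1,0],[0.112,-0.272,0.1,0],[0.112,-0.272,0.1,0]])

```text
clock: 22.65
tool_pos: [493.4, -85.9, 230.6]
orientation: [-1.574, -0.001, 1.559]
contact_force: [0.0, 0.6, -0.3]
grip_width: 0.001
```

Run:
```python
from h import *
measure("w10",np.array([518.0,-86.2,-.0104]))
```

```text
clk 22.65 tcp [493.4 -85.9 230.6] mark [ 5.178363e+02 -8.628390e+01 -9.500000e-03] (np.int64(614), np.float64(0.6423691024611629), [400, 6, 174, 63])
stone [ 5.169742e+02 -8.438570e+01 -1.940000e-02  7.056500e+01  2.052297e+02
  1.427900e+04]
rel dx -1.0 dy 1.8 dyaw -0.0090
left near [477.1  27.4]; left far [561.1  25.8]; right near [ 472.8 -194.6]; right far [ 556.8 -196.2]; near L90 [476.7   6.4]; far R90 [ 557.2 -175.2];
```

```bash
cat >> h.py <<'E'
def stonefit(W,b=(380,640,-280,100)):
    m=(W[...,2]>57)&(W[...,2]<69)&(W[...,0]>b[0])&(W[...,0]<b[1])&(W[...,1]>b[2])&(W[...,1]<b[3])
    n,lab,st,_=cv2.connectedComponentsWithStats(m.astype(np.uint8))
    w=W[lab==1+np.argmax(st[1:,4])][:,:2]
    cy=np.median(w[:,1])
    def edge(a,bx,hi,lo_b,hi_b):
        P=[]
        for k in np.arange(lo_b,hi_b,2.):
            q=a[(bx>=k)&(bx<k+2)]
            if len(q)>10: P.append((k+1,q.max() if hi else q.min()))
        P=np.array(P);
        r=least_squares(lambda t:P[:,1]-t[0]-t[1]*(P[:,0]-P[:,0].mean()),[np.median(P[:,1]),0],loss="soft_l1").x
        return r[0]-r[1]*P[:,0].mean(),r[1]
    n0,ns=edge(w[:,0],w[:,1],0,cy-95,cy+95)
    f0,fs=edge(w[:,0],w[:,1],1,cy-95,cy-25)
    cx=w[:,0].mean()
    l0,ls=edge(w[:,1],w[:,0],1,cx-28,cx+22);r0,rs=edge(w[:,1],w[:,0],0,cx-28,cx+22)
    yaw=-np.arctan(ns);
    yl=l0+ls*cx;yr=r0+rs*cx;Y=(yl+yr)/2
    yq=cy-60
    xn=n0+ns*yq;xf=f0+fs*yq;X=(xn+xf)/2+ns*(Y-yq)
    print("slopes near %.4f far %.4f L %.4f R %.4f width %.1f len %.1f"%(-ns,-fs,ls,rs,xf-xn,yl-yr))
    return X,Y,yaw
E
python3 - <<'E'
from h import *
M=np.array([518.0,-86.2,-.0104])
measure("w11",M)
measure("w12",M)
E
```

```text
slopes near -0.0190 far -0.0227 L -0.0192 R -0.0188 width 69.3 len 203.7
clk 22.7 tcp [493.2 -86.1 229.9] mark [ 5.179604e+02 -8.631910e+01 -9.900000e-03] (np.int64(595), np.float64(0.6209748939815438), [384, 8, 176, 59])
stone [ 5.165261e+02 -8.425050e+01 -1.900000e-02]
rel dx -1.5 dy 1.9 dyaw -0.0086
left near [476.6  27.5]; left far [560.6  25.9]; right near [ 472.4 -194.4]; right far [ 556.4 -196. ]; near L90 [476.2   6.5]; far R90 [ 556.8 -175. ]; 
slopes near -0.0186 far -0.0174 L -0.0194 R -0.0167 width 68.7 len 203.6
clk 22.75 tcp [493.  -86.2 229.5] mark [ 5.179006e+02 -8.632480e+01 -1.040000e-02] (np.int64(617), np.float64(0.6268016238933666), [401, 13, 177, 61])
stone [ 5.16266e+02 -8.42431e+01 -1.86000e-02]
rel dx -1.8 dy 1.9 dyaw -0.0082
left near [476.3  27.5]; left far [560.3  26. ]; right near [ 472.2 -194.4]; right far [ 556.2 -196. ]; near L90 [475.9   6.5]; far R90 [ 556.6 -175. ];
```

Emit:
servo_tool(rows=[[0.06,0.0,-0.015,0],[0.12,0.02,-0.03,0],[0.17,0.06,-0.03,0],[0.188,0.12,-0.03,0],[0.188,0.18,-0.03,0],[0.188,0.235,-0.03,0],[0.188,0.263,-0.03,0],[0.188,0.27,-0.03,0],[0.188,0.27,-0.03,0],[0.188,0.27,-0.03,0]])

```text
clock: 23.8
tool_pos: [518.8, 54.5, 28.1]
orientation: [-1.573, -0.002, 1.558]
contact_force: [-0.5, 0.3, -0.6]
grip_width: -0.001
```

Emit:
servo_tool(rows=[[-0.007,0.001,0,0],[-0.012,0.0015,0,0],[-0.016,0.0015,0,0],[-0.019,0.0015,0,0],[-0.021,0.0015,0,0],[-0.023,0.0015,0,0],[-0.024,0.0015,0,0],[-0.024,0.0015,0,0]])

```text
clock: 24.6
tool_pos: [519.1, 37.6, 27.6]
orientation: [-1.574, -0.004, 1.557]
contact_force: [-0.9, 4.9, 1.6]
grip_width: -0.001
```

Emit:
servo_tool(rows=[[0.012,0,0,0],[0.024,-0.02,0,0],[0.024,-0.07,0,0],[0,-0.13,0,0],[-0.06,-0.19,0.01,0],[-0.12,-0.25,0.02,0],[-0.16,-0.272,0.03,0],[-0.16,-0.272,0.03,0],[-0.16,-0.272,0.03,0],[-0.16,-0.272,0.03,0]])

```text
clock: 25.6
tool_pos: [493.3, -81.9, 229.5]
orientation: [-1.572, -0.005, 1.557]
contact_force: [0.1, 0.5, -0.8]
grip_width: -0.003
```

Run:
```python
from h import *
M=np.array([518.0,-86.2,-.0104])
measure("w13",M)
measure("w14",M)
```

```text
slopes near -0.0183 far -0.0209 L -0.0275 R -0.0143 width 69.0 len 203.6
clk 25.6 tcp [493.3 -81.9 229.5] mark [ 5.17870e+02 -8.62033e+01 -9.30000e-03] (np.int64(696), np.float64(0.6662467941755063), [384, 11, 143, 191])
stone [ 5.163311e+02 -8.651710e+01 -1.830000e-02]
rel dx -1.7 dy -0.3 dyaw -0.0079
left near [476.4  25.2]; left far [560.4  23.7]; right near [ 472.3 -196.7]; right far [ 556.3 -198.3]; near L90 [476.    4.2]; far R90 [ 556.7 -177.3]; 
slopes near -0.0190 far -0.0214 L -0.0158 R -0.0219 width 69.4 len 203.7
clk 25.65 tcp [493.1 -81.4 228.9] mark [ 5.179043e+02 -8.619720e+01 -8.900000e-03] (np.int64(696), np.float64(0.6768321575339031), [389, 10, 140, 192])
stone [ 5.165508e+02 -8.652030e+01 -1.900000e-02]
rel dx -1.4 dy -0.3 dyaw -0.0086
left near [476.7  25.3]; left far [560.7  23.7]; right near [ 472.4 -196.7]; right far [ 556.4 -198.3]; near L90 [476.3   4.3]; far R90 [ 556.8 -177.3];
```

Emit:
servo_tool(rows=[[-0.03,0.0,0.04,0],[-0.057,0.02,0.063,0],[-0.057,0.08,0.063,0],[-0.057,0.14,0.063,0],[-0.057,0.2,0.063,0],[-0.057,0.245,0.063,0],[-0.057,0.265,0.063,0],[-0.057,0.269,0.063,0],[-0.057,0.269,0.063,0],[-0.057,0.269,0.063,0]])

```text
clock: 26.7
tool_pos: [446.1, -122.2, 27.5]
orientation: [-1.572, -0.005, 1.559]
contact_force: [0.5, -0.4, -1.4]
grip_width: -0.004
```

20.4 mm to go → -0.027.

Emit:
servo_tool(rows=[[0,0,-0.008,0],[0,0,-0.014,0],[0,0,-0.018,0],[0,0,-0.021,0],[0,0,-0.024,0],[0,0,-0.026,0],[0,0,-0.027,0],[0,0,-0.027,0]])

```text
clock: 27.5
tool_pos: [464.1, -122.2, 26.9]
orientation: [-1.566, -0.005, 1.56]
contact_force: [-5.3, -0.9, 3.2]
grip_width: 0.001
```

Emit:
servo_tool(rows=[[0,0,0.012,0],[0,-0.02,0.024,0],[0,-0.07,0.024,0],[0,-0.13,0.02,0],[0.03,-0.19,0,0],[0.05,-0.25,-0.03,0],[0.05,-0.272,-0.04,0],[0.05,-0.272,-0.04,0],[0.05,-0.272,-0.04,0],[0.05,-0.272,-0.04,0]])

```text
clock: 28.5
tool_pos: [493.4, -85.8, 228.5]
orientation: [-1.562, -0.007, 1.559]
contact_force: [-0.9, -0.1, 0.2]
grip_width: -0.001
```

Run:
```python
from h import *
M=np.array([518.0,-86.2,-.0104])
measure("w15",M)
measure("w16",M)
p,d,W,c=cloud("scene");cv2.imwrite("pics/scene9.png",p[:,:,::-1])
```

```text
slopes near -0.0125 far 0.0059 L -0.0188 R -0.0177 width 69.3 len 203.6
clk 28.5 tcp [493.4 -85.8 228.5] mark [ 5.179711e+02 -8.609450e+01 -9.300000e-03] (np.int64(711), np.float64(0.6517735830560042), [360, 13, 187, 185])
stone [ 5.176093e+02 -8.636900e+01 -1.250000e-02]
rel dx -0.4 dy -0.2 dyaw -0.0021
left near [477.   25.1]; left far [561.   24.1]; right near [ 474.2 -196.8]; right far [ 558.2 -197.9]; near L90 [476.7   4.2]; far R90 [ 558.5 -176.9]; 
slopes near -0.0126 far -0.0053 L -0.0083 R -0.0039 width 69.4 len 203.5
clk 28.55 tcp [493.3 -85.9 228.3] mark [ 5.179313e+02 -8.607920e+01 -1.030000e-02] (np.int64(753), np.float64(0.6557905789398022), [399, 12, 186, 190])
stone [ 5.176937e+02 -8.635040e+01 -1.260000e-02]
rel dx -0.3 dy -0.2 dyaw -0.0022
left near [477.1  25.2]; left far [561.1  24.1]; right near [ 474.3 -196.8]; right far [ 558.3 -197.9]; near L90 [476.8   4.2]; far R90 [ 558.6 -176.9];
```

View pics/w16.png

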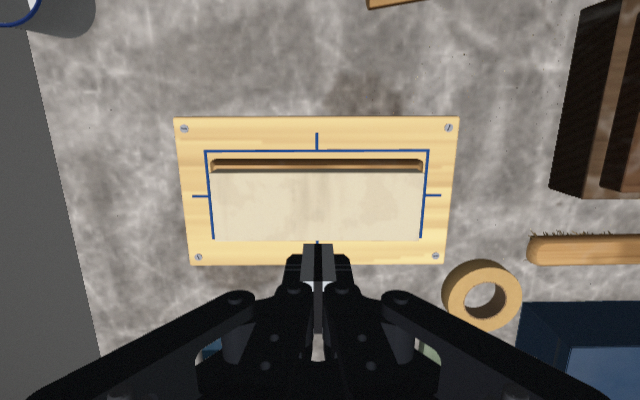

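View pics/scene9.png

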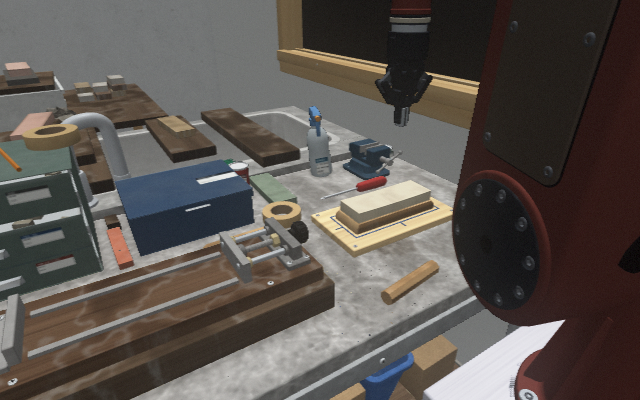

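```bash
python3 -c "
from workcell import arm
print(arm.job_done())"
```

```text
the job is handed in; nothing more can be done
None
```

The stone now lies square and centred inside the blue outline, and I handed the job in at about 28.6 s with the gripper clear above the board.

**Taps:** I used closed fingers and started on the near side, then alternated: near, far, near, far, left end, near, far, left end, near. After the first end tap I went back to the near side, so the side order stayed alternate throughout.

**Last checks (wrist camera, two readings):**

| Measure | Value relative to the mark |
|---|---|
| Across (x) | −0.3 to −0.4 mm |
| Lengthwise (y) | −0.2 mm |
| Turn (yaw) | −0.002 rad |

- **Outline:** the wrist picture shows even gaps at the near side and both ends. The far line and the stone's far base edge are hidden in that view, so that gap rests on the measured position.
- **Bystanders:** the brush and tape look unmoved in the wrist pictures, and the tape and screwdriver in the scene pictures. I checked this by eye and did not measure it.

**What went wrong or disagreed:**
- **One rough tap:** on the second tap (first on the far side) I gave the retreat the wrong sign. The finger pushed about 15 mm or more farther, and faster than intended, before lifting. The stone moved about 15 mm toward the robot, and later taps corrected it.
- **Noisy edges:** in the last readings the short end and far edges gave yaw up to about 0.02 rad different from the long near edge. I trusted the near edge, which repeated to within 0.001 rad.

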